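Screw home the diaphragm ring of a burst-tester cell with a two-pin spanner

ROBOT

A 6-joint arm with a two-finger parallel gripper is mounted at the origin on the work surface. World frame = base frame: x ahead of the robot, y to its left, z up, the work surface at z = 0. Lengths are in mm, angles in rad, forces in N, time in s.
With the tool pointing down it reaches from about 400 to 925 mm from the base axis. Payload 12.5 kg.
Tool frame: the origin (TCP) lies at the very end of the fingers, on their centre line; the grasp point (between the pads) lies env.hold_point_z behind it (env.hold_point_z is the distance from the TCP to the grasp point, in mm); y points along the fingers, z is the direction in which the jaws open and shut, and the axes are right-handed (so a half turn about y gives the same grasp; the last joint's range is limited). The gripper opens to 95 mm and grips with 3 to 60 N. Pads are 20 mm wide; open, the fingers measure 119 mm over their backs; the gripper's body (75 mm by 180 mm) begins 59 mm behind the grasp point.
Start: joints at [-1.283, 0.491, 1.559, -0, 1.092, -0.106], TCP at [239.837, -577.17, 214.661] pointing down, gripper open.
Joint ranges: [-3.1, 3.1], [-0.84, 2.19], [0.05, 2.79], [-1.13, 4.28], [0.06, 2.93], [-2.69, 2.69]. Speed limits (rad/s): [2.22, 2.22, 2.79, 3.14, 3.14, 3.14].

INTERFACE

Orientations are given as [roll, pitch, yaw] about the fixed x, y, z axes, in that order (R = Rz(yaw) Ry(pitch) Rx(roll)).
In Python, from cell import env gives the robot as it stands.
- The arm moves only by the shell command python3 -m inch 'ROWS'. ROWS is JSON, one flat list of numbers, 7 for each row, row after row: the shift along the tool's x, y, z in m, then the turn, a rotation vector about the tool's x, y, z in degrees, then the closure, from -1 (fully open) to 1 (shut). In form: [tx, ty, tz, ax, ay, az, hand, tx, ty, tz, ax, ay, az, hand, ...]. A call has 1 to 10 rows; each row shifts and turns the commanded pose from where the row before left it, along the tool's axes as they then stand; what a row does not reach is not made up. A row lasts 1/10 s, in which the tool goes at most 50 mm and 8.59 degrees, less where a joint would pass 70% of its speed; a pose out of reach is approached as far as the arm can. A call is refused whole if a number of a shift passes 0.05 or a number of a turn 8.59, either way. A call with a gripper value outside its range is refused whole. The fingers move at their own pace and stop on an object; the grip force is fixed at half the most. Time passes only in rows, so rows that do not move let the fingers close. It gives the time, the measured TCP pose, the force and the opening at its end, in the units of the state.
- env.state(): the state, without advancing time (a new reading comes with each control period).
- env.read_camera(name): name is "scene" or "top" or "wrist"; returns a dict with "pixels" (480x640x3 uint8, blue, green, red), "depth" (480x640 float32, mm along the optical axis (not along the pixel's ray), 0 where there is no reading), "mtx" (3x3 intrinsics, pixels), "R" (3x3) and "t" (3): a world point X has camera coordinates R X + t. Camera axes: x right, y down, z forward; pixel columns grow to the right and rows downward; lengths in mm; the calibration is good to about 2 mm. A picture is of the moment at which its call begins.
- env.job_done(): hands the job in, once; it reports no verdict.
The state is a dict: "t": time; "joints": joint angles; "qvel": joint speeds; "tau": joint torques, N m; "eef_pos": TCP position; "tcp_rot": TCP orientation; "ft_force": force on the tool from outside, world axes, zero at the start; "moment": the same for the moment, N m; "opening": opening from 0.0 (shut) to 1.0 (fully open).
Only numpy, scipy, OpenCV 4.12 (cv2) and the standard library are available. Lean on these libraries where they do the work, as an engineer would, in place of code of your own. Each camera call takes 0.05 s, during which the arm holds its last target.

TASK

A new diaphragm has just been fitted in the burst-tester cell and its clamp ring started by hand. Take the two-pin spanner, engage its pins in the ring's two holes and screw the ring clockwise until it is fully home, then nip it up gently to about 0.4 N m; never lean hard on the ring or go near 1 N m, which ruins the rubber. Lift the spanner out and stand it upright on the grey mat again, and leave the cartons and the jar alone.

Things in the scene. Friction and masses are not known exactly. Their poses are not given: they have to be found in the camera images.
- cell: Pressure cell, fixed: grey round housing, 112 mm diameter, centred on an aluminium plate 150 x 130 x 10 mm; a brass port points along its +x. Origin: centre of the plate's underside, on the bench; z up. Its rim is 60 mm up; in the rim a round recess (at least 68 mm wide) holds the clamp ring. The black rubber diaphragm under the ring lies 44 mm up.
- ring_face (a point): Steel clamp ring, 69 mm outside, 33 mm bore, 8 mm thick, level in the cell's recess, on its axis. This point: centre of its flat upper face, about 5 mm below the rim. Its x axis runs through the two round holes (right through, 6.5 mm diameter, centres 25 mm either side of the axis); the two ends are alike.
- spanner_grip (a point): Two-pin spanner, about 0.28 kg, standing upright on the mat on its round pilot. This point: centre of its orange grip, a flat-sided block 64 mm long (x axis, parallel to the line through the pins), 16 mm thick (y axis) and 27 mm high; meant to be held across the 16 mm. A steel neck, 16 mm diameter, leaves 22 mm free between grip and flange.
- spanner_flange (a point): Centre of the underside of the spanner's steel flange (57 mm diameter, 8 mm thick), 43.5 mm straight below the centre of the grip. Below it stand a central pilot (30.4 mm diameter, 9 mm long, the last 2.5 mm tapering to 26 mm; it enters the ring's bore) and two round-nosed pins (5 mm diameter, 6 mm long) 25 mm either side of the axis along x. Fully engaged, the flange rests on the ring's face; on the mat it is 9 mm above the mat's top.
- mat: Grey mat, fixed, 160 x 160 x 3 mm. Origin: centre of its underside, on the bench; x and y along its sides.
- carton_tall: Green carton standing on end, 50 x 50 x 100 mm, loose; origin: centre of its underside. Leave alone.
- carton_flat: Dark red carton lying flat, 120 x 70 x 30 mm (x, y, z), loose; origin: centre of its underside. Leave alone.
- jar: Amber glass jar with a white cap, 56 mm diameter, 60 mm high, loose; origin: centre of its underside. Leave alone.
- ring: The same clamp ring: same origin and axes as ring_face. Right-hand thread, 6 mm lead: clockwise from above screws it down. 0.4 to 1.2 rad are still to go; where it seats differs from cell to cell. It runs with about 0.1 N m of drag; once seated the torque rises about 6 N m per rad. Home, its face is 55.0 mm above the bench. Let go, it springs back slightly but stays home.
Things that resemble listed ones, but are neither listed nor needed, are in the scene too. What is shaped like the part that bears spanner_grip but pink or red is not meant. There is more than one size of the cell; the job needs the largest.

How it is judged:
By the outcome, as a careful person would: the job done as asked, in the order asked, and still so for the second after the job is handed in, with the robot touching nothing.
It also fails if it takes over 64 s, if anything falls off the work surface, if the arm or the gripper's body presses on something with over 40 N, if the wrist force passes 120 N, or if a joint passes its speed limit or range.

## Working session

There is one attempt and no reset: what is moved stays moved. The work goes in short steps, Python scripts to look and compute and a shell command to move; the robot and the scene stay as the last step left them, time stands still between calls to the robot, and variables do not carry over. Pictures are saved under pics/ and viewed, and the job is handed in when it is done.

```bash
ls; mkdir -p pics; cat > h.py <<'E'
import numpy as np,cv2
from cell import env
def snap(n,f):
    c=env.read_camera(n); cv2.imwrite('pics/'+f+'.png',c['pixels']); np.savez('pics/'+f+'.npz',**{k:c[k] for k in('pixels','depth','mtx','R','t')}); return c
def load(f): return np.load('pics/'+f+'.npz')
def pts(c):
    d=c['depth'].astype(float);v,u=np.mgrid[:d.shape[0],:d.shape[1]]
    K=c['mtx'];x=(u-K[0,2])/K[0,0]*d;y=(v-K[1,2])/K[1,1]*d
    P=np.stack([x,y,d],-1)-c['t']
    P=P@c['R'];P[d==0]=np.nan
    return P
E
python3 - <<'E'
from h import *
snap('scene','s0');snap('top','t0');snap('wrist','w0')
print(env.state(),env.hold_point_z)
E
```

```text
pics
{'t': 0.15, 'joints': array([-1.28259808e+00,  4.91413750e-01,  1.55925634e+00, -1.79690026e-05,
        1.09170059e+00, -1.05622461e-01]), 'qvel': array([-8.22974677e-05, -2.56997070e-04, -2.37905495e-03, -1.78433227e-03,
       -1.31570404e-03,  6.86630652e-04]), 'tau': array([ 3.43551968e-03, -6.12895560e+01, -2.58278418e+01,  6.92538335e-02,
        4.73177573e-02, -7.12328824e-05]), 'eef_pos': array([ 239.78542847, -577.00864662,  214.21884668]), 'tcp_rot': array([-1.57157170e+00,  6.61743811e-05, -2.74776368e+00]), 'ft_force': array([-0.17012414, -0.77913084, -0.01217346]), 'moment': array([-0.02149528, -0.00850023,  0.05935373]), 'opening': 0.996867655563814} 18.8
```

View pics/s0.png

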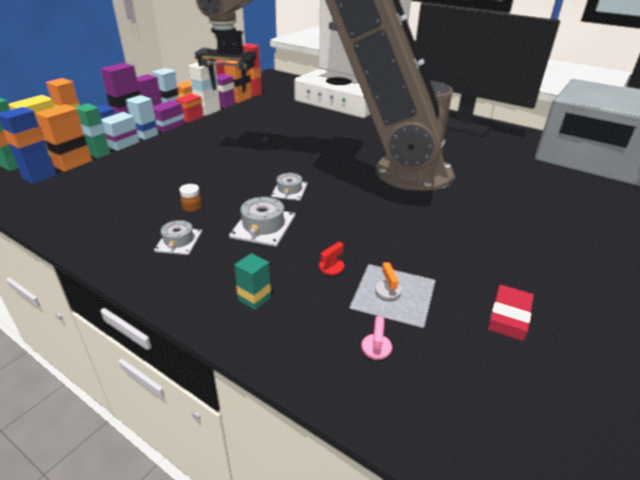

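View pics/t0.png

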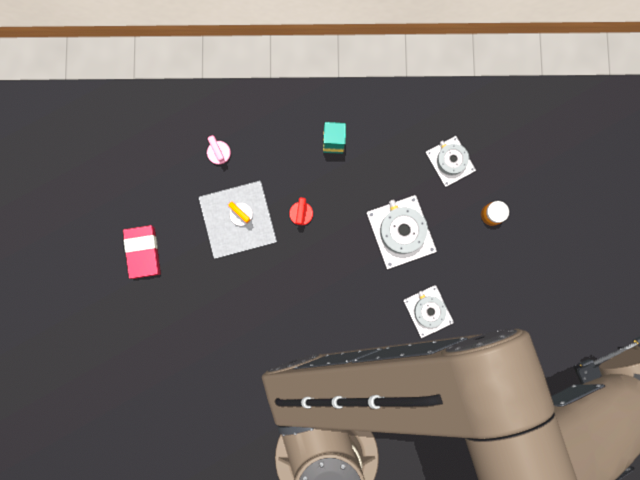

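View pics/w0.png

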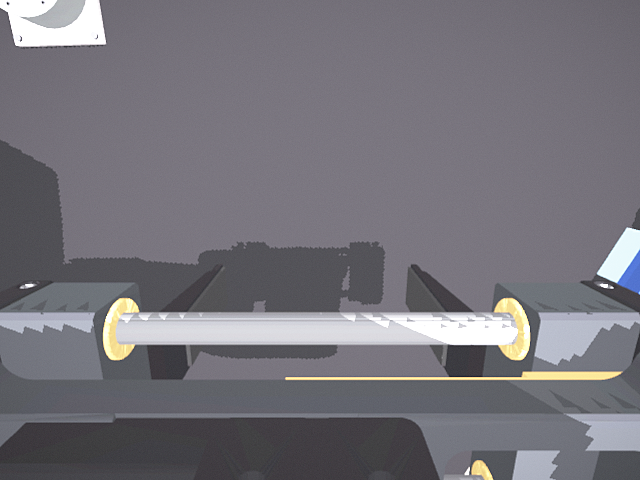

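The top view shows three cells: (403,230), (453,159) and (430,311). The one at (403,230) is clearly the largest. There are three spanners: orange on the mat (240,213), red (301,212) and pink (218,150). The orange one is meant. I'll confirm both in an enlarged crop and measure them.

```bash
python3 - <<'E'
from h import *
c=load('t0');im=c['pixels'];P=pts(c)
a=cv2.resize(im[170:270,190:290],(400,400),interpolation=cv2.INTER_CUBIC)
b=cv2.resize(im[180:280,355:455],(400,400),interpolation=cv2.INTER_CUBIC)
cv2.imwrite('pics/crop0.png',np.hstack([a,b]))
print(c['R'],c['t'],c['mtx'][0])
hsv=cv2.cvtColor(im,cv2.COLOR_BGR2HSV)
# grip: orange, 
box=np.zeros(im.shape[:2],bool);box[180:250,205:275]=1
m=box&(hsv[...,0]>5)&(hsv[...,0]<25)&(hsv[...,1]>150)&np.isfinite(P[...,2])
Q=P[m];print(len(Q),np.percentile(Q[:,2],[0,10,50,90,100]))
top=Q[Q[:,2]>np.median(Q[:,2])-5]
r=cv2.minAreaRect(top[:,:2].astype(np.float32));print('grip',r,top.mean(0))
u,s,v=np.linalg.svd(top[:,:2]-top[:,:2].mean(0));print(v[0],np.arctan2(v[0][1],v[0][0]))
# mat
box[:]=0;box[170:270,190:285]=1
m=box&(abs(P[...,2]-3)<4)&(im.min(-1)>110)
print('mat',m.sum(),cv2.minAreaRect(P[m][:,:2].astype(np.float32)),np.median(P[m][:,2]))
# cell
box[:]=0;box[185:275,358:445]=1
m=box&(abs(P[...,2]-10)<4)&(im.min(-1)>120)
print('plate',cv2.minAreaRect(P[m][:,:2].astype(np.float32)),np.median(P[m][:,2]))
m=box&(abs(P[...,2]-60)<3)
print('rim',m.sum(),np.median(P[m][:,2]),cv2.minEnclosingCircle(P[m][:,:2].astype(np.float32)))
for n,(u,v) in dict(jar=(496,212),green=(335,137),red=(301,212),pink=(218,150),flat=(141,252),c2=(453,159),c3=(430,311)).items():print(n,P[v,u])
E
```

```text
[[-0.01234673 -0.99990576  0.00600165]
 [-0.99373535  0.01160336 -0.11115494]
 [ 0.11107482 -0.00733645 -0.99378497]] [  27.02329083  549.9654921  1505.10170034] [623.41151663   0.         315.74481526]
41 [56.66498774 61.68319409 67.18355314 70.10094584 77.29025643]
grip ((587.7675170898438, 206.1356201171875), (59.97569274902344, 13.088078498840332), 46.5588493347168) [584.8428975  204.95361417  67.38950073]
[-0.71196415 -0.70221581] -2.363087659453235
mat 2786 ((579.1953735351562, 218.11187744140625), (163.6456298828125, 164.3388671875), 14.529378890991211) 2.955457028984992
plate ((540.8864135742188, -191.91136169433594), (151.5191192626953, 131.1803741455078), 19.074277877807617) 9.70947930673267
rim 793 59.70045715847186 ((541.0274047851562, -191.5869140625), 55.915077209472656)
jar [ 581.67530621 -417.97764819   57.87723215]
green [761.58150658 -27.85663418  98.99076105]
red [585.99795352  55.76495884  66.08132886]
pink [742.26547676 257.46859732  60.27685689]
flat [496.69043215 449.41522538  29.14674969]
c2 [ 720.00249351 -324.40686993   31.12462821]
c3 [ 344.51149012 -254.97013593   29.16201558]
```

View pics/crop0.png

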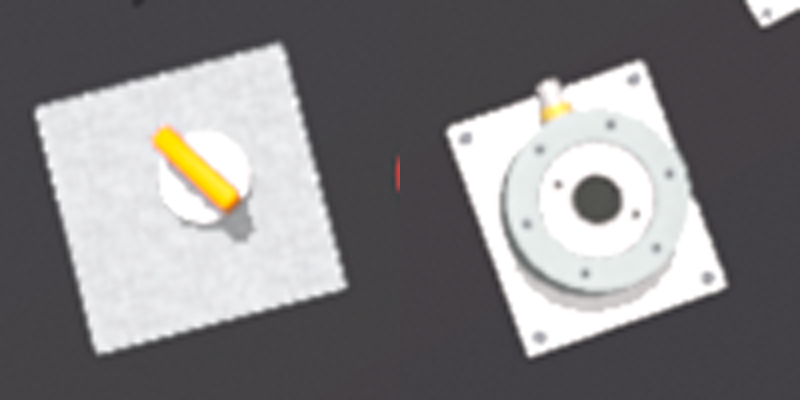

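The crop confirms both. The orange grip is on the mat, with its flange centred near (241,214). The large cell's ring is at (404,230), with holes at about (394.5,226) and (413.7,233.5). Next I'll work out the move that puts the wrist camera over the cell.

```bash
cat >> h.py <<'E'
def go(x,y,z,yawdeg):
    s=env.state();p=s['eef_pos'];yw=s['tcp_rot'][2]
    d=np.array([x,y,z])-p
    c,sn=np.cos(yw),np.sin(yw)
    print('at',p.round(2),'yaw',np.degrees(yw).round(2),'rp',np.degrees(s['tcp_rot'][:2]).round(2),'t',s['t'])
    print('shift mm tx %.2f ty %.2f tz %.2f | turn ay %.2f'%(c*d[0]+sn*d[1],-d[2],-sn*d[0]+c*d[1],-((yawdeg-np.degrees(yw)+180)%360-180)))
E
python3 - <<'E'
from h import *
c=load('w0');C=-c['R'].T@c['t'];s=env.state()
yw=s['tcp_rot'][2]
T=np.array([[np.cos(yw),np.sin(yw),0],[0,0,-1],[-np.sin(yw),np.cos(yw),0]])
print('cam in tool',T@(C-s['eef_pos']),'fwd',T@c['R'][2],'f',c['mtx'][0])
go(541,-192,214,-111.3)
go(585,205,214,-135)
E
```

```text
cam in tool [ -69.25257702 -169.84444296    1.08123376] fwd [ 0.25029755  0.96816806 -0.0013207 ] f [344.85307164   0.         316.15993744]
at [ 239.79 -577.01  214.22] yaw -157.44 rp [-90.04   0.  ] t 0.15
shift mm tx -425.89 ty 0.22 tz -239.95 | turn ay -46.14
at [ 239.79 -577.01  214.22] yaw -157.44 rp [-90.04   0.  ] t 0.15
shift mm tx -618.87 ty 0.22 tz -589.68 | turn ay -22.44
```

```bash
python3 - <<'E'
from h import *
go(523,-239,150,-111.3)
E
```

```text
at [ 239.79 -577.01  214.22] yaw -157.44 rp [-90.04   0.  ] t 0.15
shift mm tx -391.24 ty 64.22 tz -203.46 | turn ay -46.14
```

```bash
python3 -m inch '[-0.039,0.0064,-0.0203,0,0,0,-1,-0.039,0.0064,-0.0203,0,0,0,-1,-0.039,0.0064,-0.0203,0,0,0,-1,-0.039,0.0064,-0.0203,0,0,0,-1,-0.039,0.0064,-0.0203,0,0,0,-1,-0.039,0.0064,-0.0203,0,0,0,-1,-0.039,0.0064,-0.0203,0,0,0,-1,-0.039,0.0064,-0.0203,0,0,0,-1,-0.039,0.0064,-0.0203,0,0,0,-1,-0.039,0.0064,-0.0203,0,0,0,-1]'
python3 -m inch '[0,0,0,0,-7.69,0,-1,0,0,0,0,-7.69,0,-1,0,0,0,0,-7.69,0,-1,0,0,0,0,-7.69,0,-1,0,0,0,0,-7.69,0,-1,0,0,0,0,-7.69,0,-1,0,0,0,0,0,0,-1,0,0,0,0,0,0,-1]'
python3 - <<'E'
from h import *
snap('wrist','w1');go(523,-239,150,-111.3)
E
```

```text
t: 1.15
eef_pos: [523.0, -238.5, 150.3]
tcp_rot: [-1.571, -0.0, -2.748]
ft_force: [0.6, -0.6, -0.7]
opening: 1.001
t: 1.95
eef_pos: [522.0, -240.0, 150.5]
tcp_rot: [-1.571, 0.0, -1.946]
ft_force: [-0.9, -0.9, -0.3]
opening: 0.997
at [ 522.05 -240.06  150.55] yaw -111.51 rp [-90.01  -0.  ] t 2.0
shift mm tx -1.33 ty 0.55 tz 0.49 | turn ay -0.21
```

View pics/w1.png

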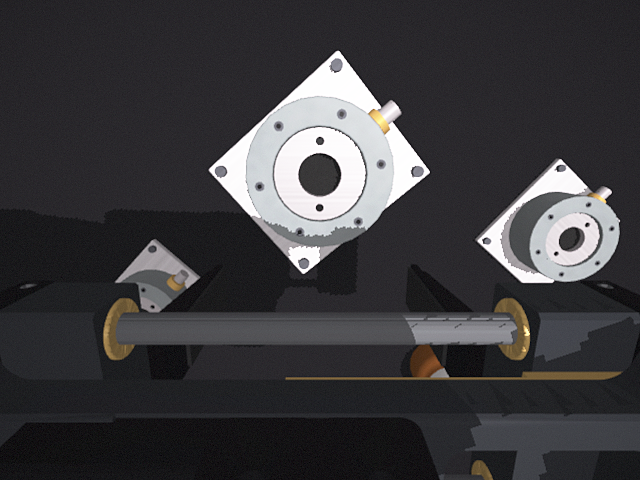

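The wrist picture shows the large cell with its ring centred near (320,174) and its two holes at (320,141) and (320,208). I'll measure the holes precisely.

```bash
cat >> h.py <<'E'
def ray(c,u,v,z):
    K=c['mtx'];d=c['R'].T@np.array([(u-K[0,2])/K[0,0],(v-K[1,2])/K[1,1],1.]);C=-c['R'].T@c['t']
    return C+d*(z-C[2])/d[2]
def dark(c,u,v,r,th):
    g=c['pixels'].mean(-1)[v-r:v+r+1,u-r:u+r+1]
    w=np.clip(th-g,0,None);yy,xx=np.mgrid[-r:r+1,-r:r+1]
    return u+(w*xx).sum()/w.sum(),v+(w*yy).sum()/w.sum()
E
python3 - <<'E'
from h import *
c=load('w1');P=pts(c)
print('ring z',np.nanmedian(P[150:200,281:292,2]),'rim z',np.nanmedian(P[130:160,375:385,2]))
g=c['pixels'].mean(-1);print(g[141,310:331].astype(int))
z=55.8
h=[ray(c,*dark(c,320,v,8,170),z) for v in(141,208)];h=np.array(h)
print(h.round(2),h.mean(0),np.linalg.norm(h[0]-h[1]),np.degrees(np.arctan2(*(h[1]-h[0])[[1,0]])))
# bore
m=(g<90).astype(np.uint8);n,l,s,ce=cv2.connectedComponentsWithStats(m[140:210,285:355]);i=l[174-140,320-285]
print('bore',s[i],ray(c,ce[i][0]+285,ce[i][1]+140,z))
# rim outer via depth
m=(abs(P[...,2]-60)<2.5);m[:, 430:]=0;m[:80]=0;m[245:]=0;m[:,:240]=0
print('rim',cv2.minEnclosingCircle(P[m][:,:2].astype(np.float32)))
E
```

```text
ring z 55.86463080825082 rim z 59.66184570546836
[251 251 251 252 255 254  37  63  73  72  77  73  60  77 222 255 253 252
 252 252 252]
[[ 551.47 -171.93   55.8 ]
 [ 532.97 -218.32   55.8 ]] [ 542.21997288 -195.12663883   55.8       ] 49.9444069845001 -111.74099831627434
bore [  14   13   42   43 1399] [ 542.3926949  -194.83611843   55.8       ]
rim ((542.5833740234375, -194.85284423828125), 55.88222885131836)
```

```bash
python3 - <<'E'
from h import *
go(550,170,163,-135)
E
```

```text
at [ 522.05 -240.06  150.55] yaw -111.51 rp [-90.01  -0.  ] t 2.0
shift mm tx -391.75 ty -12.45 tz -124.35 | turn ay 23.49
```

```bash
python3 -m inch '[-0.0392,-0.0012,-0.0124,0,0,0,-1,-0.0392,-0.0012,-0.0124,0,0,0,-1,-0.0392,-0.0012,-0.0124,0,0,0,-1,-0.0392,-0.0012,-0.0124,0,0,0,-1,-0.0392,-0.0012,-0.0124,0,0,0,-1,-0.0392,-0.0012,-0.0124,0,0,0,-1,-0.0392,-0.0012,-0.0124,0,0,0,-1,-0.0392,-0.0012,-0.0124,0,0,0,-1,-0.0392,-0.0012,-0.0124,0,0,0,-1,-0.0392,-0.0012,-0.0124,0,0,0,-1]'
python3 -m inch '[0,0,0,0,7.83,0,-1,0,0,0,0,7.83,0,-1,0,0,0,0,7.83,0,-1,0,0,0,0,0,0,-1,0,0,0,0,0,0,-1]'
python3 - <<'E'
from h import *
snap('wrist','w2');go(550,170,163,-135)
E
```

```text
t: 3.0
eef_pos: [548.8, 171.9, 162.7]
tcp_rot: [-1.571, -0.0, -1.946]
ft_force: [1.1, -0.0, -0.2]
opening: 0.997
t: 3.5
eef_pos: [548.9, 170.1, 162.6]
tcp_rot: [-1.571, -0.0, -2.35]
ft_force: [0.2, -0.2, 0.2]
opening: 0.999
at [548.95 170.1  162.6 ] yaw -134.65 rp [-90.  -0.] t 3.55
shift mm tx -0.67 ty -0.40 tz 0.82 | turn ay 0.35
```

View pics/w2.png

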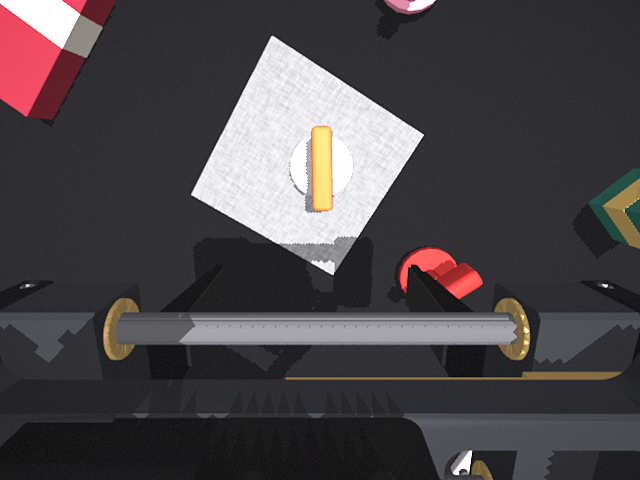

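The orange grip is at (321,168), nearly aligned with the tool, with its flange below it at about (321,166). The red look-alike is out of the way at (435,270).

```bash
python3 - <<'E'
from h import *
c=load('w2');P=pts(c);im=c['pixels'];hsv=cv2.cvtColor(im,cv2.COLOR_BGR2HSV)
m=(hsv[...,0]>5)&(hsv[...,0]<30)&(hsv[...,1]>120);m[:110]=0;m[225:]=0;m[:,:290]=0;m[:,350:]=0
Q=P[m];print(len(Q),np.percentile(Q[:,2],[1,50,90]))
t=m&(P[...,2]>66)
r=cv2.minAreaRect(P[t][:,:2].astype(np.float32));print('grip top',r,np.median(P[t][:,2]))
# flange z~20 outer
f=(abs(P[...,2]-20)<3);f[:110]=0;f[225:]=0
print('flange',f.sum(),cv2.minEnclosingCircle(P[f][:,:2].astype(np.float32)))
mt=(abs(P[...,2]-3)<2.5)&(im.min(-1)>90);mt[285:]=0;mt[:,:180]=0;mt[:,440:]=0
print('mat',cv2.minAreaRect(P[mt][:,:2].astype(np.float32)))
E
```

```text
1428 [nan nan nan]
grip top ((589.5515747070312, 204.8387451171875), (62.70563507080078, 15.17434310913086), 46.882423400878906) 68.39468720096258
flange 2171 ((615.728271484375, 201.85086059570312), 267.383544921875)
mat ((578.7378540039062, 215.51206970214844), (161.19833374023438, 161.23434448242188), 14.441146850585938)
```

```bash
python3 - <<'E'
from h import *
c=load('w2');P=pts(c)
f=(abs(P[...,2]-20)<3);f[:120]=0;f[215:]=0;f[:,:280]=0;f[:,365:]=0
print('flange',f.sum(),cv2.minEnclosingCircle(P[f][:,:2].astype(np.float32)),np.median(P[f][:,2]))
go(589.5,204.9,36.7,-133.1)
E
```

```text
flange 1872 ((590.0982666015625, 204.71250915527344), 28.35454559326172) 19.69432158529914
at [548.95 170.1  162.6 ] yaw -134.65 rp [-90.  -0.] t 3.55
shift mm tx -53.25 ty 125.90 tz 4.40 | turn ay -1.55
```

```bash
python3 -m inch '[-0.0266,0,0.0022,0,0,0,-1,-0.0270,0,0.0022,0,-1.5,0,-1,0,0,0,0,0,0,-1,0,0.03,0,0,0,0,-1,0,0.03,0,0,0,0,-1,0,0.03,0,0,0,0,-1,0,0.02,0,0,0,0,-1,0,0.0158,0,0,0,0,-1,0,0,0,0,0,0,-1,0,0,0,0,0,0,-1]'
python3 - <<'E'
from h import *
go(589.7,204.8,36.7,-133.1);snap('wrist','w3');print(env.state()['ft_force'],env.state()['moment'])
E
```

```text
t: 4.55
eef_pos: [589.6, 204.8, 37.1]
tcp_rot: [-1.571, -0.0, -2.326]
ft_force: [0.5, -0.5, 0.3]
opening: 1.001
at [589.64 204.83  37.14] yaw -133.26 rp [-9.001e+01 -2.000e-02] t 4.55
shift mm tx -0.02 ty 0.44 tz 0.06 | turn ay -0.16
[0.3698203  0.51902159 0.48571598] [-0.01383889 -0.1144447  -0.06973322]
```

View pics/w3.png

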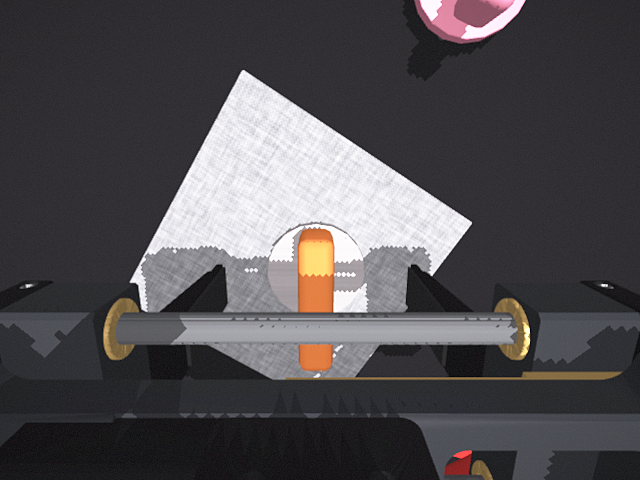

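The grip stands at (316,300), centred between the fingers at columns 222 and 415. I'll close on it.

```bash
python3 -m inch '[0,0,0,0,0,0,1,0,0,0,0,0,0,1,0,0,0,0,0,0,1,0,0,0,0,0,0,1,0,0,0,0,0,0,1,0,0,0,0,0,0,1,0,0,0,0,0,0,1,0,0,0,0,0,0,1]'
python3 - <<'E'
from h import *
go(589.7,204.8,36.7,-133.1);print(env.state()['ft_force'],env.state()['moment'])
E
```

```text
t: 5.4
eef_pos: [589.8, 205.1, 36.7]
tcp_rot: [-1.571, -0.0, -2.326]
ft_force: [-0.6, 1.2, -1.1]
opening: 0.383
at [589.81 205.12  36.75] yaw -133.29 rp [-9.e+01 -1.e-02] t 5.4
shift mm tx 0.31 ty 0.05 tz 0.14 | turn ay -0.19
[-0.55780553  1.2446975  -1.10830262] [ 0.01447447 -0.0300376  -0.00669319]
```

Still closing (0.38), so I'll wait.

```bash
python3 -m inch '[0,0,0,0,0,0,1,0,0,0,0,0,0,1,0,0,0,0,0,0,1,0,0,0,0,0,0,1,0,0,0,0,0,0,1,0,0,0,0,0,0,1]'
python3 -m inch '[0,0,0,0,0,0,1,0,0,0,0,0,0,1]'
python3 - <<'E'
from h import *
go(589.7,204.8,36.7,-133.1);print(env.state()['ft_force'],env.state()['moment'])
E
```

```text
t: 6.0
eef_pos: [589.8, 205.1, 36.8]
tcp_rot: [-1.571, -0.0, -2.326]
ft_force: [0.0, -0.5, -0.2]
opening: 0.168
t: 6.2
eef_pos: [589.8, 205.1, 36.8]
tcp_rot: [-1.571, -0.0, -2.326]
ft_force: [0.0, 0.6, -0.6]
opening: 0.165
at [589.82 205.12  36.76] yaw -133.29 rp [-9.e+01 -1.e-02] t 6.2
shift mm tx 0.32 ty 0.06 tz 0.13 | turn ay -0.19
[ 0.0214135   0.58705485 -0.61724204] [0.05787807 0.00332267 0.02672344]
```

```bash
python3 -m inch '[0,-0.02,0,0,0,0,1,0,-0.04,0,0,0,0,1,0,-0.04,0,0,0,0,1,0,0,0,0,0,0,1,0,0,0,0,0,0,1]'
python3 - <<'E'
from h import *
go(542.3,-195,137,-111.7);print(env.state()['ft_force'],env.state()['moment'])
E
```

```text
t: 6.7
eef_pos: [589.7, 205.1, 137.1]
tcp_rot: [-1.57, 0.001, -2.326]
ft_force: [-0.0, -0.2, -2.9]
opening: 0.171
at [589.72 205.08 137.07] yaw -133.28 rp [-8.997e+01  4.000e-02] t 6.7
shift mm tx 323.75 ty 0.07 tz 239.79 | turn ay -21.58
[-0.04523622 -0.24922812 -2.88127806] [ 0.02908873 -0.00039587 -0.00580082]
```

```bash
python3 -m inch '[0.016,0,0.012,0,0,0,1,0.0376,0,0.0278,0,0,0,1,0.0376,0,0.0278,0,0,0,1,0.0376,0,0.0278,0,0,0,1,0.0376,0,0.0278,0,0,0,1,0.0376,0,0.0278,0,0,0,1,0.0376,0,0.0278,0,0,0,1,0.0376,0,0.0278,0,0,0,1,0.0376,0,0.0278,0,0,0,1,0.007,0,0.0054,0,0,0,1]'
python3 -m inch '[0,0,0,0,-5.4,0,1,0,0,0,0,-5.4,0,1,0,0,0,0,-5.4,0,1,0,0,0,0,-5.4,0,1,0,0,0,0,0,0,1,0,0,0,0,0,0,1]'
python3 - <<'E'
from h import *
go(542.3,-195,137,-111.7);print(env.state()['ft_force'],env.state()['moment']);snap('wrist','w4');snap('scene','s4')
E
```

```text
t: 7.7
eef_pos: [541.0, -198.9, 134.9]
tcp_rot: [-1.573, -0.001, -2.33]
ft_force: [0.7, 0.6, -1.3]
opening: 0.167
t: 8.3
eef_pos: [542.0, -194.5, 135.8]
tcp_rot: [-1.573, 0.0, -1.952]
ft_force: [-0.3, -0.1, -2.6]
opening: 0.168
at [ 542.   -194.51  135.79] yaw -111.83 rp [-9.01e+01  1.00e-02] t 8.3
shift mm tx 0.34 ty -1.21 tz 0.46 | turn ay -0.13
[-0.31036555 -0.05796972 -2.61191695] [-0.06386817 -0.11647902  0.00058649]
```

View pics/w4.png

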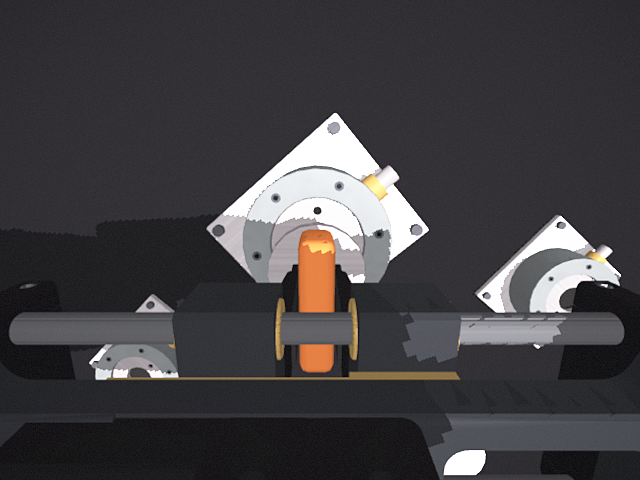

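The spanner is above the cell and the front hole is still visible at (317,211). I'll re-measure the hole and the rim from here and compare them with the held spanner.

```bash
python3 - <<'E'
from h import *
c=load('w4');P=pts(c)
h=ray(c,*dark(c,317,211,6,120),55.8);print('hole',h, 'pred ctr',h[:2]+25*np.array([np.cos(np.radians(-111.74)),np.sin(np.radians(-111.74))]))
m=(abs(P[...,2]-60)<1.8);m[260:]=0;m[:,430:]=0;m[:,:230]=0
print('rim',m.sum(),cv2.minEnclosingCircle(P[m][:,:2].astype(np.float32)))
# held spanner
s=env.state();p=s['eef_pos'];yw=s['tcp_rot'][2];T=np.array([[np.cos(yw),np.sin(yw),0],[0,0,-1],[-np.sin(yw),np.cos(yw),0]])
Q=(P-p)@T.T
b=np.zeros(m.shape,bool);b[215:380,290:345]=1
g=b&(c['pixels'][...,0]<90)&(c['pixels'][...,2]>150)
q=Q[g];q=q[np.isfinite(q[:,0])];print('grip tool frame',len(q),np.percentile(q,[2,50,98],axis=0).round(1))
f=np.zeros(m.shape,bool);f[215:290,262:372]=1
f&=(abs(Q[...,1]-16.7)<3)
q=Q[f];print('flange top',len(q),np.nanmin(q,0),np.nanmax(q,0))
E
```

```text
hole [ 551.49694062 -171.91535281   55.8       ] pred ctr [ 542.23705752 -195.13720814]
rim 6287 ((542.6732177734375, -194.42822265625), 55.616024017333984)
grip tool frame 3590 [[-31.6 -33.1  -7.7]
 [-11.4 -31.1  -0.3]
 [ 29.6 -14.6   7.2]]
flange top 2410 [-28.21973795  15.23092104 -28.23959853] [ 6.14194586 19.68937956 27.98508212]
```

```bash
python3 -m inch '[0.0004,0.01,0.0005,0,0,0,1,0,0.015,0,0,0,0,1,0,0.015,0,0,0,0,1,0,0.0035,0,0,0,0,1,0,0,0,0,0,0,1,0,0,0,0,0,0,1]'
python3 - <<'E'
from h import *
go(542.3,-195.1,80.6,-111.75);print(env.state()['ft_force'],env.state()['moment'])
E
```

```text
t: 9.0
eef_pos: [542.9, -195.7, 93.6]
tcp_rot: [-1.57, -0.0, -1.95]
ft_force: [-0.3, 1.0, -2.0]
opening: 0.171
at [ 542.89 -195.66   93.64] yaw -111.7 rp [-8.997e+01 -1.000e-02] t 9.0
shift mm tx -0.30 ty 13.04 tz -0.76 | turn ay 0.05
[-0.27677571  1.03530898 -2.03362323] [ 0.01453314 -0.01706125  0.01950415]
```

```bash
python3 -m inch '[-0.0003,0.0025,-0.0007,0,0,0,1,0,0,0,0,0,0,1,0,0,0,0,0,0,1]'
python3 - <<'E'
from h import *
go(542.3,-195.1,80.6,-111.75);print(env.state()['ft_force'],env.state()['moment'])
E
```

```text
t: 9.3
eef_pos: [542.2, -195.0, 91.1]
tcp_rot: [-1.57, -0.0, -1.949]
ft_force: [1.1, -0.3, -1.9]
opening: 0.169
at [ 542.21 -195.03   91.09] yaw -111.69 rp [-8.997e+01 -1.000e-02] t 9.3
shift mm tx 0.03 ty 10.49 tz 0.11 | turn ay 0.06
[ 1.06049987 -0.25078488 -1.86730918] [-0.02279416 -0.04898579  0.02462632]
```

Position is within 0.1 mm. I'll lower in small steps to just above where the pins reach the face (TCP about 87).

```bash
python3 -m inch '[0,0.002,0,0,0,0,1,0,0.0015,0,0,0,0,1,0,0,0,0,0,0,1]'
python3 - <<'E'
from h import *
go(542.3,-195.1,80.6,-111.75);print(env.state()['ft_force'],env.state()['moment'])
E
```

```text
t: 9.6
eef_pos: [542.0, -195.0, 87.1]
tcp_rot: [-1.571, -0.0, -1.949]
ft_force: [-0.1, 0.9, -3.0]
opening: 0.168
at [ 542.04 -194.96   87.09] yaw -111.69 rp [-90.02  -0.  ] t 9.6
shift mm tx 0.03 ty 6.49 tz 0.29 | turn ay 0.06
[-0.14708886  0.89014198 -2.97974826] [ 0.0414972  -0.05350311 -0.053014  ]
```

The pilot has entered the bore without force. Next the pins go in.

```bash
python3 -m inch '[0,0.001,0.0002,0,0,0,1,0,0.001,0,0,0,0,1,0,0,0,0,0,0,1]'
python3 - <<'E'
from h import *
go(542.3,-195.1,80.6,-111.75);print(env.state()['ft_force'],env.state()['moment'])
E
```

```text
t: 9.9
eef_pos: [542.3, -195.0, 85.2]
tcp_rot: [-1.571, -0.0, -1.949]
ft_force: [0.2, 0.0, -3.2]
opening: 0.166
at [ 542.27 -195.04   85.16] yaw -111.69 rp [-90.01  -0.  ] t 9.9
shift mm tx 0.05 ty 4.56 tz 0.05 | turn ay 0.06
[ 0.21054859  0.0287832  -3.1936373 ] [-0.06857141 -0.11944606  0.0067336 ]
```

```bash
python3 -m inch '[0,0.0015,0,0,0,0,1,0,0.0014,0,0,0,0,1,0,0,0,0,0,0,1]'
python3 - <<'E'
from h import *
go(542.3,-195.1,80.6,-111.75);print(env.state()['ft_force'],env.state()['moment'])
E
```

```text
t: 10.2
eef_pos: [542.3, -195.1, 82.2]
tcp_rot: [-1.571, -0.0, -1.949]
ft_force: [0.2, -0.1, -2.1]
opening: 0.166
at [ 542.25 -195.05   82.23] yaw -111.69 rp [-90.01  -0.  ] t 10.2
shift mm tx 0.03 ty 1.63 tz 0.06 | turn ay 0.06
[ 0.17877758 -0.10371923 -2.14257825] [-0.02139562 -0.06938483  0.01340728]
```

```bash
python3 -m inch '[0,0.0008,0,0,0,0,1,0,0.0003,0,0,0,0,1,0,0,0,0,0,0,1]'
python3 - <<'E'
from h import *
go(542.3,-195.1,80.6,-111.75);print(env.state()['ft_force'],env.state()['moment'])
E
```

```text
t: 10.5
eef_pos: [542.3, -195.1, 81.3]
tcp_rot: [-1.571, -0.0, -1.949]
ft_force: [-0.2, 0.3, -2.4]
opening: 0.168
at [ 542.32 -195.06   81.31] yaw -111.69 rp [-90.  -0.] t 10.5
shift mm tx 0.04 ty 0.71 tz -0.00 | turn ay 0.06
[-0.19030447  0.29252097 -2.36401011] [-0.02486231 -0.07491619  0.00590455]
```

```bash
python3 -m inch '[0,0.0004,0,0,0,0,1,0,0,0,0,0,0,1,0,0,0,0,0,0,1]'
python3 -m inch '[0,0.0003,0,0,0,0,1,0,0,0,0,0,0,1,0,0,0,0,0,0,1]'
python3 - <<'E'
from h import *
go(542.3,-195.1,80.6,-111.75);print(env.state()['ft_force'],env.state()['moment'])
E
```

```text
t: 10.8
eef_pos: [542.3, -195.1, 80.9]
tcp_rot: [-1.571, -0.0, -1.949]
ft_force: [-0.4, 1.2, -1.8]
opening: 0.172
t: 11.1
eef_pos: [542.4, -195.1, 80.8]
tcp_rot: [-1.571, -0.0, -1.949]
ft_force: [-0.1, 0.5, 0.5]
opening: 0.165
at [ 542.4  -195.09   80.78] yaw -111.68 rp [-89.98  -0.  ] t 11.1
shift mm tx 0.05 ty 0.18 tz -0.09 | turn ay 0.07
[-0.11413254  0.47872722  0.50679382] [ 0.05686903 -0.02961294 -0.00738161]
```

Contact is at about 3 N, with the ring face near 56.0 mm, so roughly 1 rad remains. I'll turn and follow the thread down at about 0.017 mm/deg.

```bash
python3 -m inch '[0,0,0,0,3,0,1,0,0.00005,0,0,3,0,1,0,0.00005,0,0,3,0,1,0,0.00005,0,0,3,0,1,0,0.00005,0,0,3,0,1,0,0.00005,0,0,3,0,1]'
python3 - <<'E'
from h import *
s=env.state();go(542.3,-195.1,80.6,-111.75);print(s['ft_force'],s['moment'],s['tau'][5])
E
```

```text
t: 11.7
eef_pos: [542.2, -195.0, 80.5]
tcp_rot: [-1.571, -0.0, -2.265]
ft_force: [-0.6, 0.7, -0.2]
opening: 0.162
at [ 542.22 -195.01   80.5 ] yaw -129.79 rp [-9.001e+01 -1.000e-02] t 11.7
shift mm tx 0.02 ty -0.10 tz 0.12 | turn ay -18.04
[-0.62031971  0.67650939 -0.22857268] [0.12002647 0.20407369 0.07432624] -0.7574163749814034
```

```bash
python3 -m inch '[0,0.00003,0,0,2,0,1,0,0.00003,0,0,2,0,1,0,0.00003,0,0,2,0,1,0,0.00003,0,0,2,0,1,0,0.00003,0,0,2,0,1]'
python3 - <<'E'
from h import *
s=env.state();go(542.3,-195.1,80.6,-111.75);print(s['ft_force'],s['moment'],s['tau'][5])
E
```

```text
t: 12.2
eef_pos: [542.1, -194.9, 80.3]
tcp_rot: [-1.571, -0.0, -2.439]
ft_force: [-1.6, 1.0, 0.3]
opening: 0.164
at [ 542.08 -194.92   80.34] yaw -139.75 rp [-9.003e+01 -2.000e-02] t 12.2
shift mm tx -0.05 ty -0.26 tz 0.28 | turn ay -28.00
[-1.61315873  1.03886895  0.25315095] [0.22981284 0.32750637 0.11537713] -0.4722745902836323
```

```bash
python3 -m inch '[0,0.00003,0,0,2,0,1,0,0.00003,0,0,2,0,1,0,0.00003,0,0,2,0,1,0,0.00003,0,0,2,0,1,0,0.00003,0,0,2,0,1]'
python3 - <<'E'
from h import *
s=env.state();go(542.3,-195.1,80.6,-111.75);print(s['ft_force'],s['moment'],s['tau'][5])
E
```

```text
t: 12.7
eef_pos: [542.0, -194.8, 80.1]
tcp_rot: [-1.571, -0.0, -2.614]
ft_force: [-1.5, 1.6, 0.6]
opening: 0.165
at [ 541.99 -194.84   80.14] yaw -149.76 rp [-9.004e+01 -3.000e-02] t 12.7
shift mm tx -0.13 ty -0.46 tz 0.38 | turn ay -38.01
[-1.46530297  1.59958793  0.64772589] [0.28607453 0.36446117 0.15312425] -0.4718470573425293
```

```bash
python3 -m inch '[0.0001,0.00002,0.0002,0,1,0,1,0,0.00002,0,0,1,0,1,0,0,0,0,0,0,1]'
python3 - <<'E'
from h import *
s=env.state();go(542.3,-195.1,80.6,-111.75);print(s['ft_force'],s['moment'],s['tau'][5])
snap('wrist','x');print(env.state()['moment'])
E
```

```text
t: 13.0
eef_pos: [542.1, -195.0, 80.0]
tcp_rot: [-1.572, -0.0, -2.648]
ft_force: [-3.2, 4.5, 3.3]
opening: 0.162
at [ 542.05 -194.96   80.04] yaw -151.69 rp [-9.004e+01 -2.000e-02] t 13.0
shift mm tx -0.15 ty -0.56 tz 0.24 | turn ay -39.94
[-3.15985509  4.53434054  3.3404168 ] [0.87498595 0.6247866  0.03018893] 0.336054190993309
[0.90833127 0.66170443 0.06383321]
```

```bash
python3 -m inch '[-0.0001,0,-0.0003,0,1.5,0,1,0,0.00001,0,0,1.5,0,1,0,0,0,0,0,0,1]'
python3 - <<'E'
from h import *
s=env.state();go(542.3,-195.1,80.6,-111.75);print(s['ft_force'],s['moment'],s['tau'][5])
snap('wrist','x');print(env.state()['moment'])
E
```

```text
t: 13.35
eef_pos: [542.1, -194.9, 80.0]
tcp_rot: [-1.571, -0.0, -2.701]
ft_force: [-2.6, 3.6, 3.0]
opening: 0.166
at [ 542.11 -194.92   80.01] yaw -154.78 rp [-9.002e+01 -2.000e-02] t 13.35
shift mm tx -0.10 ty -0.59 tz 0.25 | turn ay -43.03
[-2.62679922  3.58793705  2.9581823 ] [0.78554187 0.79314015 0.07991736] 0.4866616800427437
[0.82860733 0.84432327 0.09503941]
```

```bash
python3 -m inch '[0,0.00002,-0.0003,0,1.5,0,1,0,0.00002,0,0,1.5,0,1,0,0,0,0,0,0,1]'
python3 - <<'E'
from h import *
s=env.state();go(542.3,-195.1,80.6,-111.75);print(s['ft_force'],s['moment'],s['tau'][5])
snap('wrist','x');print(env.state()['moment'])
E
```

```text
t: 13.7
eef_pos: [542.1, -194.8, 80.0]
tcp_rot: [-1.571, -0.0, -2.754]
ft_force: [-3.2, 1.6, 2.6]
opening: 0.167
at [ 542.07 -194.79   79.97] yaw -157.77 rp [-9.e+01 -1.e-02] t 13.7
shift mm tx -0.09 ty -0.63 tz 0.38 | turn ay -46.02
[-3.21388225  1.61341424  2.58927925] [0.51481701 0.80179717 0.08594186] 0.4630453046411276
[0.55273643 0.84734994 0.13863398]
```

```bash
python3 -m inch '[0.0001,0.00002,-0.0001,0,1.5,0,1,0,0.00002,0,0,1.5,0,1,0,0,0,0,0,0,1]'
python3 - <<'E'
from h import *
s=env.state();go(542.3,-195.1,80.6,-111.75);print(s['ft_force'],s['moment'],s['tau'][5])
snap('wrist','x');print(env.state()['moment'])
E
```

```text
t: 14.05
eef_pos: [542.0, -194.7, 79.9]
tcp_rot: [-1.571, -0.0, -2.806]
ft_force: [-3.7, 2.2, 1.8]
opening: 0.164
at [ 542.03 -194.7    79.92] yaw -160.77 rp [-89.99  -0.  ] t 14.05
shift mm tx -0.12 ty -0.68 tz 0.47 | turn ay -49.02
[-3.68616498  2.22405863  1.75495353] [0.46920981 0.84056232 0.0704901 ] 0.4603467509150505
[0.4556665  0.81444935 0.05322876]
```

```bash
python3 -m inch '[0.0002,0.00002,-0.0002,0,1.5,0,1,0,0.00002,0,0,1.5,0,1,0,0,0,0,0,0,1]'
python3 - <<'E'
from h import *
s=env.state();go(542.3,-195.1,80.6,-111.75);print(s['ft_force'],s['moment'],s['tau'][5])
snap('wrist','x');print(env.state()['moment'])
E
```

```text
t: 14.4
eef_pos: [541.9, -194.6, 79.9]
tcp_rot: [-1.57, 0.0, -2.858]
ft_force: [-2.6, 1.1, 0.6]
opening: 0.167
at [ 541.9  -194.62   79.92] yaw -163.77 rp [-8.998e+01  1.000e-02] t 14.4
shift mm tx -0.25 ty -0.68 tz 0.58 | turn ay -52.02
[-2.56595382  1.0801021   0.57790615] [0.3809579  0.54569827 0.10586531] 0.46010605059564114
[0.2692512  0.50000362 0.03927537]
```

```bash
python3 -m inch '[0.0001,0.00003,-0.0001,0,1.5,0,1,0,0.00003,0,0,1.5,0,1,0,0,0,0,0,0,1]'
python3 - <<'E'
from h import *
s=env.state();go(542.3,-195.1,80.6,-111.75);print(s['ft_force'],s['moment'],s['tau'][5])
snap('wrist','x');print(env.state()['moment'])
E
```

```text
t: 14.75
eef_pos: [541.8, -194.6, 79.9]
tcp_rot: [-1.57, 0.0, -2.911]
ft_force: [-1.8, 0.2, 0.5]
opening: 0.164
at [ 541.83 -194.57   79.88] yaw -166.77 rp [-8.998e+01  2.000e-02] t 14.75
shift mm tx -0.34 ty -0.72 tz 0.62 | turn ay -55.02
[-1.75980008  0.24756528  0.50805388] [0.30641051 0.30178193 0.08201067] 0.45998577028512955
[0.27977876 0.25246999 0.08974096]
```

```bash
python3 -m inch '[0,0.00003,0,0,1.5,0,1,0,0.00003,0,0,1.5,0,1,0,0,0,0,0,0,1]'
python3 - <<'E'
from h import *
s=env.state();go(542.3,-195.1,80.6,-111.75);print(s['ft_force'],s['moment'],s['tau'][5])
snap('wrist','x');print(env.state()['moment'])
E
```

```text
t: 15.1
eef_pos: [541.7, -194.5, 79.8]
tcp_rot: [-1.571, 0.0, -2.963]
ft_force: [-0.5, 1.7, -0.1]
opening: 0.167
at [ 541.75 -194.5    79.81] yaw -169.77 rp [-8.999e+01  1.000e-02] t 15.1
shift mm tx -0.43 ty -0.79 tz 0.69 | turn ay -58.02
[-0.53281025  1.67103002 -0.13922224] [0.33277416 0.12249819 0.11887632] 0.45968729071319103
[0.3695422  0.16030216 0.03592846]
```

```bash
python3 -m inch '[0,0.00002,0,0,1.5,0,1,0,0.00002,0,0,1.5,0,1,0,0,0,0,0,0,1]'
python3 - <<'E'
from h import *
s=env.state();go(542.3,-195.1,80.6,-111.75);print(s['ft_force'],s['moment'],s['tau'][5])
snap('wrist','x');print(env.state()['moment'])
E
```

```text
t: 15.45
eef_pos: [541.7, -194.5, 79.8]
tcp_rot: [-1.571, 0.0, -3.015]
ft_force: [-0.4, 2.0, 0.8]
opening: 0.166
at [ 541.72 -194.47   79.77] yaw -172.77 rp [-8.999e+01  1.000e-02] t 15.45
shift mm tx -0.49 ty -0.83 tz 0.70 | turn ay -61.02
[-0.36160349  1.98264056  0.75976936] [0.39675467 0.04318942 0.09940317] 0.45983743853867054
[0.41147263 0.06485854 0.07579057]
```

```bash
python3 -m inch '[0,0.00003,0,0,1.5,0,1,0,0,0,0,1,0,1,0,0,0,0,0,0,1]'
python3 - <<'E'
from h import *
s=env.state();go(542.3,-195.1,80.6,-111.75);print(s['ft_force'],s['moment'],s['tau'][5])
snap('wrist','x');print(env.state()['moment'])
E
```

```text
t: 15.8
eef_pos: [541.7, -194.4, 79.7]
tcp_rot: [-1.571, 0.0, -3.059]
ft_force: [-0.5, 2.5, 0.3]
opening: 0.164
at [ 541.67 -194.45   79.72] yaw -175.24 rp [-90.   0.] t 15.8
shift mm tx -0.57 ty -0.88 tz 0.70 | turn ay -63.49
[-0.49310519  2.47768718  0.30290571] [0.46603819 0.03412651 0.12927777] 0.3596604522317648
[ 0.49817976 -0.0069791   0.10292468]
```

```bash
python3 -m inch '[0,0.00002,0,0,1,0,1,0,0.00002,0,0,1,0,1,0,0,0,0,0,0,1]'
python3 - <<'E'
from h import *
s=env.state();go(542.3,-195.1,80.6,-111.75);print(s['ft_force'],s['moment'],s['tau'][5])
snap('wrist','x');print(env.state()['moment'])
E
```

```text
t: 16.15
eef_pos: [541.7, -194.4, 79.7]
tcp_rot: [-1.571, -0.0, -3.093]
ft_force: [0.0, 2.0, 1.4]
opening: 0.167
at [ 541.65 -194.44   79.67] yaw -177.24 rp [-90.  -0.] t 16.15
shift mm tx -0.62 ty -0.93 tz 0.69 | turn ay -65.49
[0.03480757 1.97738077 1.40346195] [ 0.61855373 -0.03988546  0.10628292] 0.33935805782675743
[0.55755968 0.0048145  0.13857246]
```

```bash
python3 -m inch '[0,0.00001,0,0,1,0,1,0,0.00001,0,0,1,0,1,0,0,0,0,0,0,1]'
python3 - <<'E'
from h import *
s=env.state();go(542.3,-195.1,80.6,-111.75);print(s['ft_force'],s['moment'],s['tau'][5])
snap('wrist','x');print(env.state()['moment'])
E
```

```text
t: 16.5
eef_pos: [541.6, -194.5, 79.7]
tcp_rot: [-1.571, 0.0, -3.128]
ft_force: [0.0, 2.0, 0.6]
opening: 0.169
at [ 541.65 -194.45   79.66] yaw -179.25 rp [-90.   0.] t 16.5
shift mm tx -0.64 ty -0.94 tz 0.66 | turn ay -67.50
[0.02327139 2.00659325 0.60386065] [ 0.69494059 -0.04804228  0.10322852] 0.340234050527215
[ 0.72261654 -0.02381023  0.11309748]
```

```bash
python3 -m inch '[0,0.00001,0,0,1,0,1,0,0.00001,0,0,1,0,1,0,0,0,0,0,0,1]'
python3 - <<'E'
from h import *
s=env.state();go(542.3,-195.1,80.6,-111.75);print(s['ft_force'],s['moment'],s['tau'][5])
snap('wrist','x1');print(env.state()['moment'])
E
```

```text
t: 16.85
eef_pos: [541.6, -194.4, 79.6]
tcp_rot: [-1.571, -0.0, 3.12]
ft_force: [0.4, 3.3, 1.0]
opening: 0.168
at [ 541.61 -194.4    79.62] yaw 178.76 rp [-90.  -0.] t 16.85
shift mm tx -0.70 ty -0.98 tz 0.68 | turn ay -69.49
[0.40692493 3.25415768 1.0067214 ] [ 0.80571777 -0.08170986  0.13768212] 0.34092494286596775
[ 0.78501488 -0.08543291  0.13067083]
```

View pics/x1.png

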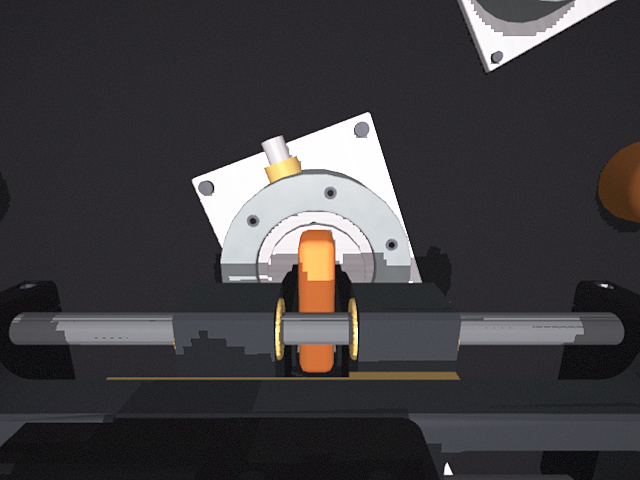

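The flange sits in the recess around (317,255), and a sliver of the hole shows at (314,222), in line with the grip. So the ring is turning with the spanner. I'll continue in small steps.

```bash
python3 -m inch '[0,0.00001,-0.0001,0,1,0,1,0,0.00001,0,0,1,0,1,0,0,0,0,0,0,1]'
python3 - <<'E'
from h import *
s=env.state();go(542.3,-195.1,80.6,-111.75);print(s['ft_force'],s['moment'],s['tau'][5])
snap('wrist','x');print(env.state()['moment'])
E
```

```text
t: 17.2
eef_pos: [541.6, -194.4, 79.6]
tcp_rot: [-1.571, -0.0, 3.085]
ft_force: [-1.0, 3.5, 1.8]
opening: 0.169
at [ 541.62 -194.38   79.62] yaw 176.76 rp [-90.  -0.] t 17.2
shift mm tx -0.72 ty -0.98 tz 0.68 | turn ay -71.49
[-0.95806414  3.48374389  1.7511497 ] [0.74179852 0.01111492 0.16433584] 0.4380441829562187
[ 0.71936686 -0.02072098  0.14660096]
```

```bash
python3 -m inch '[0,0.00001,-0.0001,0,1,0,1,0,0,0,0,0.5,0,1,0,0,0,0,0,0,1]'
python3 - <<'E'
from h import *
s=env.state();go(542.3,-195.1,80.6,-111.75);print(s['ft_force'],s['moment'],s['tau'][5])
snap('wrist','x');print(env.state()['moment']);snap('wrist','x');print(env.state()['moment'])
E
```

```text
t: 17.55
eef_pos: [541.6, -194.3, 79.6]
tcp_rot: [-1.571, -0.0, 3.06]
ft_force: [0.5, 2.9, 0.1]
opening: 0.164
at [ 541.62 -194.29   79.62] yaw 175.3 rp [-89.99  -0.  ] t 17.55
shift mm tx -0.74 ty -0.98 tz 0.75 | turn ay -72.95
[0.47839213 2.88666686 0.08736206] [0.66353415 0.02144032 0.28518615] 0.42937902733683586
[0.66282367 0.0496114  0.27024983]
[0.62028715 0.04175269 0.27927591]
```

It has seated: torque is rising at about 0.09 N m/deg and stands at 0.28. About 1.3° more should give 0.4.

```bash
python3 -m inch '[0,0,0,0,0.7,0,1,0,0,0,0,0.6,0,1,0,0,0,0,0,0,1]'
python3 - <<'E'
from h import *
s=env.state();go(542.3,-195.1,80.6,-111.75);print(s['ft_force'],s['moment'],s['tau'][5])
for i in range(3):snap('wrist','x');print(env.state()['moment'])
E
```

```text
t: 17.95
eef_pos: [541.6, -194.3, 79.6]
tcp_rot: [-1.571, -0.0, 3.037]
ft_force: [0.7, 3.2, 0.5]
opening: 0.165
at [ 541.64 -194.29   79.61] yaw 173.99 rp [-89.99  -0.  ] t 17.95
shift mm tx -0.74 ty -0.99 tz 0.74 | turn ay -74.26
[0.74238699 3.15091133 0.50417155] [0.66974055 0.05260091 0.38763554] 0.5258465185761452
[0.66344784 0.11918184 0.31524789]
[0.65436351 0.05165978 0.32282572]
[0.63879395 0.06154796 0.37830832]
```

```bash
python3 -m inch '[0,0,0,0,0.6,0,1,0,0,0,0,0,0,1,0,0,0,0,0,0,1]'
python3 - <<'E'
from h import *
s=env.state();go(542.3,-195.1,80.6,-111.75);print(s['ft_force'],s['moment'],s['tau'][5])
for i in range(4):snap('wrist','x');print(env.state()['moment'])
E
```

```text
t: 18.4
eef_pos: [541.6, -194.3, 79.6]
tcp_rot: [-1.571, -0.0, 3.027]
ft_force: [-0.8, 2.9, 0.2]
opening: 0.168
at [ 541.64 -194.28   79.62] yaw 173.41 rp [-90.  -0.] t 18.4
shift mm tx -0.75 ty -0.98 tz 0.74 | turn ay -74.84
[-0.78267103  2.93547373  0.18016924] [0.70480312 0.09575943 0.37695569] 0.4332737345248461
[0.68231414 0.07641512 0.3844151 ]
[0.65773208 0.07683591 0.42664247]
[0.61459817 0.09226929 0.34690645]
[0.71302224 0.07905748 0.4122914 ]
```

Torque averages about 0.39 N m, so the nip is done. I'll back off to unload the pins, check, then lift straight out.

```bash
python3 -m inch '[0,0,-0.0001,0,-1.5,0,1,0,0,-0.0001,0,-1.5,0,1,0,0,0,0,-0.7,0,1,0,0,0,0,0,0,1]'
python3 - <<'E'
from h import *
s=env.state();go(542.3,-195.1,80.6,-111.75);print(s['ft_force'],s['moment'],s['tau'][5])
for i in range(2):snap('wrist','x');print(env.state()['moment'])
E
```

```text
t: 19.0
eef_pos: [541.7, -194.2, 79.6]
tcp_rot: [-1.571, 0.0, 3.092]
ft_force: [-1.0, 0.8, 1.1]
opening: 0.167
at [ 541.69 -194.21   79.6 ] yaw 177.14 rp [-8.999e+01  1.000e-02] t 19.0
shift mm tx -0.66 ty -1.00 tz 0.86 | turn ay -71.11
[-0.98862722  0.78006751  1.07336281] [0.32926821 0.21062107 0.15241593] -0.08195723639801145
[0.30797735 0.18522099 0.1232448 ]
[0.24905887 0.1271385  0.14544523]
```

```bash
python3 -m inch '[0,0,0,0,-1.2,0,1,0,0,0,0,-0.6,0,1,0,0,0,0,0,0,1]'
python3 - <<'E'
from h import *
s=env.state();go(542.3,-195.1,80.6,-111.75);print(s['ft_force'],s['moment'],s['tau'][5])
for i in range(2):snap('wrist','x');print(env.state()['moment'])
E
```

```text
t: 19.4
eef_pos: [541.7, -194.2, 79.6]
tcp_rot: [-1.571, 0.0, 3.123]
ft_force: [-1.0, 0.7, 0.4]
opening: 0.165
at [ 541.71 -194.17   79.62] yaw 178.94 rp [-8.999e+01  1.000e-02] t 19.4
shift mm tx -0.61 ty -0.98 tz 0.92 | turn ay -69.31
[-1.04455942  0.70767644  0.37590494] [0.14189132 0.17145071 0.06979099] -0.15430385246872902
[ 0.0958307   0.12300639 -0.03340182]
[0.05183107 0.18358113 0.03478654]
```

Torque is about 0, so the pins are free. Lifting slowly, then clear.

```bash
python3 -m inch '[0,-0.002,0,0,0,0,1,0,-0.003,0,0,0,0,1,0,-0.004,0,0,0,0,1,0,0,0,0,0,0,1]'
python3 - <<'E'
from h import *
s=env.state();go(542.3,-195.1,80.6,-111.75);print(s['ft_force'],s['moment'])
E
```

```text
t: 19.9
eef_pos: [542.0, -194.2, 89.3]
tcp_rot: [-1.57, 0.001, 3.123]
ft_force: [-0.1, -0.5, -2.5]
opening: 0.166
at [ 541.96 -194.22   89.25] yaw 178.91 rp [-8.997e+01  5.000e-02] t 19.9
shift mm tx -0.36 ty 8.65 tz 0.87 | turn ay -69.34
[-0.07390139 -0.51407046 -2.50192549] [0.01006935 0.00775459 0.01574322]
```

```bash
python3 -m inch '[0,-0.02,0,0,0,0,1,0,-0.035,0,0,0,0,1,0.03,0,0,0,0,0,1,0.04,0,0,0,0,0,1,0,0,0,0,0,0,1,0,0,0,0,0,0,1]'
python3 - <<'E'
from h import *
c=snap('wrist','w5');go(579,215.5,150,-133)
P=pts(c)
m=(abs(P[...,2]-60)<1.8);m[280:]=0;m[:,450:]=0;m[:,:190]=0
print('rim',m.sum(),cv2.minEnclosingCircle(P[m][:,:2].astype(np.float32)))
E
```

```text
t: 20.5
eef_pos: [471.5, -193.0, 144.1]
tcp_rot: [-1.57, 0.001, 3.122]
ft_force: [1.2, 0.9, -1.4]
opening: 0.165
at [ 472.22 -193.07  144.  ] yaw 178.89 rp [-8.996e+01  7.000e-02] t 20.55
shift mm tx -98.86 ty -6.00 tz -410.56 | turn ay -48.11
rim 11613 ((542.6351318359375, -195.5005645751953), 55.67962646484375)
```

View pics/w5.png

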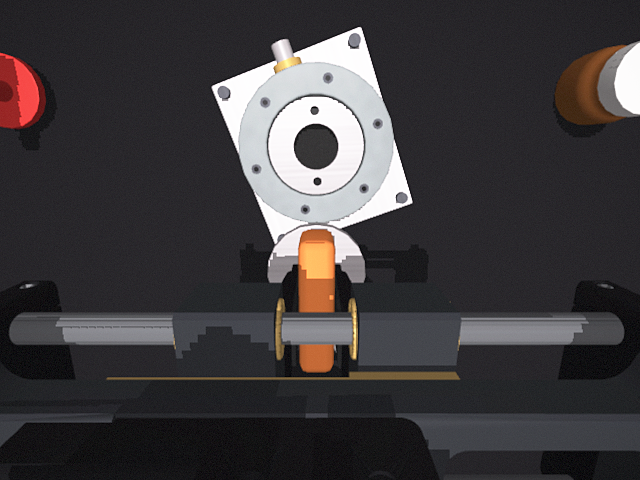

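```bash
python3 - <<'E'
from h import *
c=load('w5');P=pts(c)
h=np.array([ray(c,*dark(c,u,v,8,170),55) for u,v in((314,111),(317,181))])
d=h[1]-h[0];print(h.round(2),h.mean(0),np.linalg.norm(d),np.degrees(np.arctan2(d[1],d[0]))%360)
print('ring z',np.nanmedian(P[120:170,276:288,2]),'rim',np.nanmedian(P[130:160,375:385,2]))
E
```

```text
[[ 567.33 -194.6    55.  ]
 [ 517.33 -195.66   55.  ]] [ 542.33110633 -195.12722744   55.        ] 50.00595722141345 181.21772346482595
ring z 54.816286798267335 rim 59.763150267909545
```

The ring's holes are now at (314,111) and (317,181), still centred on (542.3,-195.1). It turned 67° net and its face dropped 1.05 mm to the expected 55 mm (after the camera's 0.24 mm rim bias), so it is home. Now the spanner goes back to the mat.

```bash
python3 - <<'E'
from h import *
go(585,208,144,-133)
E
```

```text
at [ 472.22 -193.07  144.  ] yaw 178.89 rp [-8.996e+01  7.000e-02] t 20.55
shift mm tx -105.01 ty 0.00 tz -403.18 | turn ay -48.11
```

```bash
python3 -m inch '[-0.005,0,-0.02,0,0,0,1,-0.0115,0,-0.044,0,0,0,1,-0.0115,0,-0.044,0,0,0,1,-0.0115,0,-0.044,0,0,0,1,-0.0115,0,-0.044,0,0,0,1,-0.0115,0,-0.044,0,0,0,1,-0.0115,0,-0.044,0,0,0,1,-0.0115,0,-0.044,0,0,0,1,-0.0115,0,-0.044,0,0,0,1,-0.008,0,-0.0312,0,0,0,1]'
python3 -m inch '[0,0,0,0,-6,0,1,0,0,0,0,-7,0,1,0,0,0,0,-7,0,1,0,0,0,0,-7,0,1,0,0,0,0,-7,0,1,0,0,0,0,-7,0,1,0,0,0,0,-7,0,1,0,0,0,0,0,0,1]'
python3 - <<'E'
from h import *
go(585,208,36.8,-133);print(env.state()['ft_force'])
E
```

```text
t: 21.55
eef_pos: [585.3, 211.8, 143.2]
tcp_rot: [-1.571, 0.001, 3.124]
ft_force: [-0.2, -0.7, -2.3]
opening: 0.164
t: 22.35
eef_pos: [584.9, 208.9, 143.2]
tcp_rot: [-1.571, -0.0, -2.321]
ft_force: [0.2, -0.7, -2.7]
opening: 0.165
at [584.87 208.93 143.2 ] yaw -132.96 rp [-90.  -0.] t 22.35
shift mm tx 0.59 ty 106.40 tz 0.73 | turn ay 0.04
[ 0.19821551 -0.68267564 -2.70512204]
```

```bash
python3 -m inch '[0,0.02,0,0,0,0,1,0,0.03,0,0,0,0,1,0,0.03,0,0,0,0,1,0,0.015,0,0,0,0,1,0,0.006,0,0,0,0,1,0,0,0,0,0,0,1,0,0,0,0,0,0,1]'
python3 - <<'E'
from h import *
s=env.state();go(585,208,36.8,-133);print(s['ft_force'],s['moment'])
E
```

```text
t: 23.05
eef_pos: [585.0, 208.6, 43.6]
tcp_rot: [-1.57, 0.001, -2.323]
ft_force: [-0.3, 0.7, -1.9]
opening: 0.168
at [585.   208.62  43.62] yaw -133.12 rp [-8.995e+01  7.000e-02] t 23.05
shift mm tx 0.45 ty 6.82 tz 0.42 | turn ay -0.12
[-0.33244297  0.68999194 -1.93237751] [ 0.01281816 -0.07186356 -0.02953615]
```

```bash
python3 -m inch '[0,0.003,0,0,0,0,1,0,0.002,0,0,0,0,1,0,0.001,0,0,0,0,1,0,0.0005,0,0,0,0,1,0,0,0,0,0,0,1]'
python3 -m inch '[0,0.0003,0,0,0,0,1,0,0,0,0,0,0,1]'
python3 - <<'E'
from h import *
s=env.state();go(585,208,36.8,-133);print(s['ft_force'],s['moment'])
E
```

```text
t: 23.55
eef_pos: [584.5, 208.4, 36.8]
tcp_rot: [-1.57, 0.0, -2.323]
ft_force: [-1.2, 0.3, 5.2]
opening: 0.167
t: 23.75
eef_pos: [584.5, 208.4, 36.7]
tcp_rot: [-1.57, 0.001, -2.323]
ft_force: [-2.7, -0.9, 8.6]
opening: 0.168
at [584.47 208.44  36.73] yaw -133.09 rp [-8.997e+01  3.000e-02] t 23.75
shift mm tx -0.04 ty -0.07 tz 0.69 | turn ay -0.09
[-2.68949849 -0.8644762   8.62737676] [-0.13135043  0.64009419 -0.00475554]
```

It's standing on the mat. I'll ease the pressure and open.

```bash
python3 -m inch '[0,-0.0004,0,0,0,0,1,0,0,0,0,0,0,-1,0,0,0,0,0,0,-1,0,0,0,0,0,0,-1,0,0,0,0,0,0,-1,0,0,0,0,0,0,-1,0,0,0,0,0,0,-1,0,0,0,0,0,0,-1,0,0,0,0,0,0,-1,0,0,0,0,0,0,-1]'
python3 -m inch '[0,0,0,0,0,0,-1,0,0,0,0,0,0,-1,0,-0.01,0,0,0,0,-1,0,-0.03,0,0,0,0,-1,0,-0.04,0,0,0,0,-1,0,-0.04,0,0,0,0,-1,0.04,0,0,0,0,0,-1,0.02,0,0,0,0,0,-1,0,0,0,0,0,0,-1,0,0,0,0,0,0,-1]'
python3 - <<'E'
from h import *
c=snap('wrist','w6');t=snap('top','t6');P=pts(c)
f=(abs(P[...,2]-20)<3);f[260:]=0;f[:,:250]=0;f[:,400:]=0
print('flange',f.sum(),cv2.minEnclosingCircle(P[f][:,:2].astype(np.float32)),np.median(P[f][:,2]))
hsv=cv2.cvtColor(c['pixels'],cv2.COLOR_BGR2HSV)
m=(hsv[...,0]>5)&(hsv[...,0]<30)&(hsv[...,1]>120)&(P[...,2]>65)&(P[...,2]<75);m[260:]=0
print('grip top',cv2.minAreaRect(P[m][:,:2].astype(np.float32)),np.median(P[m][:,2]));go(0,0,0,0)
a,b=load('t0')['pixels'],t['pixels']
cv2.imwrite('pics/t6b.png',np.vstack([a[60:340],b[60:340]]))
E
```

```text
t: 24.75
eef_pos: [584.3, 208.4, 36.2]
tcp_rot: [-1.571, -0.0, -2.323]
ft_force: [0.2, -1.1, -0.3]
opening: 0.869
t: 25.75
eef_pos: [543.8, 164.6, 157.1]
tcp_rot: [-1.57, 0.001, -2.323]
ft_force: [-0.9, 0.0, 0.2]
opening: 1.004
flange 1976 ((584.7036743164062, 207.7925262451172), 28.430585861206055) 19.72760487333956
grip top ((584.4236450195312, 207.8485870361328), (62.34351348876953, 15.364776611328125), 47.320167541503906) 68.25776559607422
at [543.97 165.03 156.43] yaw -133.08 rp [-8.997e+01  3.000e-02] t 25.85
shift mm tx 492.06 ty 156.43 tz -284.64 | turn ay -133.08
```

View pics/w6.png

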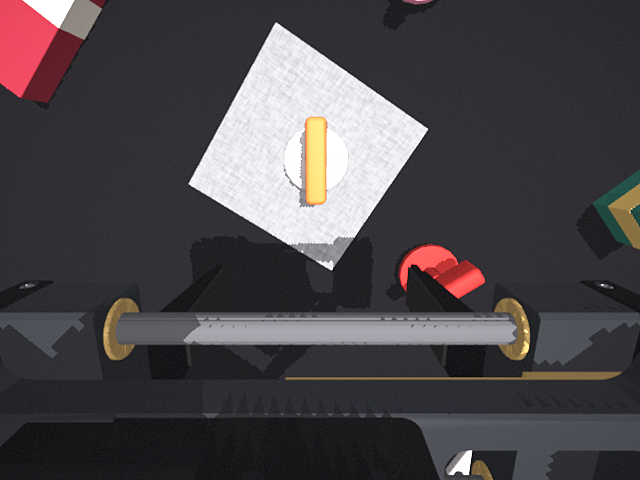

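View pics/t6b.png

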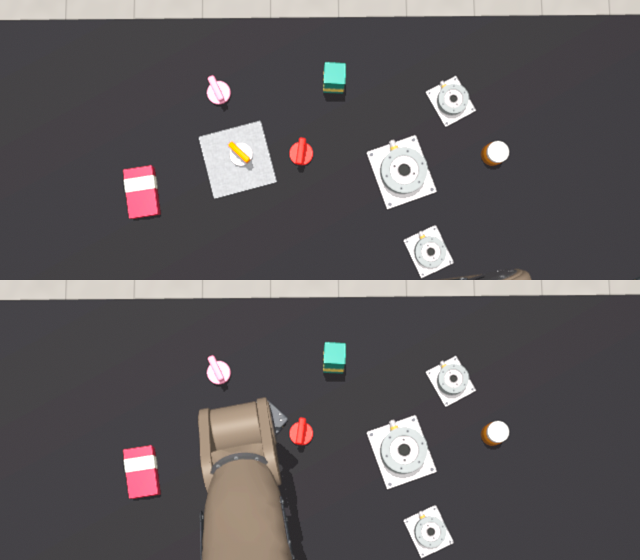

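The spanner stands upright on the mat: its grip at (316,160) lies directly over its flange at (316,160), with the grip top at the same height as before. The before and after top views show the cartons, the jar and the look-alikes unmoved.

```bash
python3 - <<'E'
from h import *
print(env.state()['t']);print(env.job_done())
E
```

```text
25.85
the job is handed in; nothing more can be done
None
```

I screwed the clamp ring in the largest cell home with the orange spanner, nipped it up to about 0.4 N m, and stood the spanner back upright on the mat. The job was handed in at t = 25.9 s; no verdict is reported.

**Turning:** The ring ran with about 0.1 N m of drag until it seated, after about 71° of spanner turn. I then stopped when the torque readings were 0.35–0.43 N m, averaging 0.39. Push on the ring stayed at about 6 N or less, and I unloaded the pins before lifting.

**Checks after lifting:**
- **Ring:** It is level, 67° on from its start. Its face reads 54.8 mm, about 55.05 mm once corrected by the rim reading.
- **Spanner:** It stands free and upright on the mat, with grip and flange centres within 0.3 mm of each other. It is about 6 mm from where it started.
- **Surroundings:** By eye in the top view, the cartons, the jar and the look-alikes have not moved. The gripper is clear of everything.

**Disagreements:**
- **Cameras:** The top and wrist cameras differed by about 3 mm on the cell's position. I used the wrist camera, and the pins went in without force.
- **Spring-back:** It looked like 5–6°, where the 6 N m/rad figure gives about 4°. I put the difference down to pin play and grip twist, but did not check it further.

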